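Reset the tripped circuit of a laboratory bench power pedestal

TASK

One of the two circuits on the bench power pedestal has tripped: its red breaker button has popped up inside its black shroud and its lamp is amber. Put it back in service: switch that circuit off at its rocker switch, then reach a fingertip down into the shroud and push the breaker button fully home, then switch the rocker on again. Do not force anything, do not press on the other circuit, leave the glassware and the wash bottle standing where they are, and finish clear of everything.

Things in the scene. Friction and masses are not known exactly. Their poses are not given: they have to be found in the camera images.
- pedestal: aluminium bench power pedestal with black ends, fixed to the black bench, 230 (x) x 250 (y) x 100 mm high on a 260 x 260 mm foot, with white sockets in its front and back faces. Origin: centre of its underside on the bench; z up; its x axis points away from the robot's side. The two circuits lie side by side on its flat top, 56 mm left and right of its middle, either one on either side.
- tripped_circuit: the tripped circuit (amber lamp, red button popped up): a grey face plate 215 (x) x 96 (y) x 3 mm on the pedestal's top. Origin: centre of the plate's underside, 100 mm above the bench; same axes as the pedestal. Along its x axis lie a white rocker switch in a dark bezel (hinge across the plate at x = -56 mm, nearer the robot) and a black round shroud (axis at x = +62 mm) that stands 26 mm above the face plate. The small lamp between them does not change during the task.
- tripped_switch (a joint): the tripped circuit's rocker, rad: -0.14 = fully on (green-dot end down, nearer the robot), +0.14 = fully off (red-dot end down, farther from the robot). It starts on. It has stiff friction (0.06 N m, so roughly 3 to 10 N at the fingertip) and stays where it is left.
- tripped_switch_on_end (a point): green dot on the top face of the rocker, 21 mm from its hinge on the end nearer the robot; press here to switch on. The rocker's top is 58 (along x) x 42 mm, 10 mm above the face plate when level; each end rises and falls about 3 mm at the dots. The point moves with the rocker.
- tripped_switch_off_end (a point): red dot on the top face of the rocker, 21 mm from its hinge on the end farther from the robot; press here to switch off. Moves with the rocker.
- tripped_breaker (a joint): the tripped breaker's push button, m: 0 = popped right up, 0.008 = fully home. It slides straight down against a friction of 6 N and stays where it is left (it latches; it does not spring back).
- tripped_well (a point): centre of the mouth of the shroud around the tripped breaker's button, level with the rim (129 mm above the bench). The well is round and upright, 50 mm inside diameter at the mouth (54 mm at the bottom), 6 mm wall, 26 mm deep to the plate; shut fingertips go in together, pointing down.
- tripped_breaker_top (a point): centre of the top of the red button (32 mm diameter, white band below it) inside the well: sunk 14 mm below the rim when popped up, 22 mm below the rim when fully home. Moves with the button.
- healthy_circuit: the other circuit (green lamp, button already home deep in its shroud, rocker on): same build and axes as the tripped circuit, 112 mm beside it. Not to be pressed.
- healthy_switch (a joint): the healthy circuit's rocker, rad: -0.14 = fully on; must stay on.
- wash_bottle: translucent white wash bottle with a red cap and spout, 76 mm diameter, 186 mm high, loose, standing on the bench to the left of the pedestal. Origin: centre of its underside.
- flask: glass volumetric flask, bulb 66 mm diameter, slim neck with a blue stopper, 174 mm high, loose, on the bench to the right of the pedestal. Origin: centre of its underside.
- beaker: small glass beaker, 58 mm across the rim, 70 mm high, with a red stirring rod sticking out to 130 mm, loose, on the bench beyond the pedestal. Origin: centre of its underside.
Not all that is in view belongs to the job. Leave any yellow look-alike of the flask alone. Leave any pink look-alike of the wash_bottle alone.

How it is judged:
By the outcome, as a careful person would: the job done as asked, in the order asked, and still so for the second after the job is handed in, with the robot touching nothing.
It also fails if it takes over 48 s, if anything falls off the work surface, if the arm or the gripper's body presses on something with over 40 N, if the wrist force passes 120 N, or if a joint passes its speed limit or range.

ROBOT

A 6-joint arm with a two-finger parallel gripper is mounted at the origin on the work surface. World frame = base frame: x ahead of the robot, y to its left, z up, the work surface at z = 0. Lengths are in m, angles in degrees, forces in N, time in s.
With the tool pointing down it reaches from about 0.3 to 0.875 m from the base axis. Payload 6.4 kg.
Tool frame: the origin (TCP) lies on the centre line of the jaws, within the pads' length; the fingertips stand 14 mm ahead of it and the grasp point (between the pads) lies 5 mm behind it; z points along the fingers, y is the line along which they close (so a half turn about z gives the same grasp; the last joint's range is limited). The gripper opens to 85 mm and grips with 20 to 120 N. Pads are 22 mm wide; open, the fingers measure 114 mm over their backs; the gripper's body (76 mm by 85 mm) begins 54 mm behind the grasp point. The pads swing forward as they close: fully open they stand 13 mm farther back than shut.
Start: joints at [-87.107, 10.359, 92.074, -0, 77.567, -11.82], TCP at [0.146, -0.556, 0.245] pointing down, gripper open.
Joint ranges: [-171.53, 171.53], [-51.25, 118.39], [17.06, 147.69], [-65.23, 245.23], [0, 150.52], [-178.68, 178.68]. Speed limits (degrees/s): [147.25, 147.25, 172.46, 180, 180, 180].

INTERFACE

Orientations are given as [roll, pitch, yaw] about the fixed x, y, z axes, in that order (R = Rz(yaw) Ry(pitch) Rx(roll)).
In Python, from rig import arm, cams, models gives the robot as it stands. The module is installed in compiled form; this text tells all that it offers.
- The arm moves only by the tool apply_moves, never from a script. Its argument "rows" is a list that holds one entry, the list of rows, each a list of 7 numbers: the closure, from -1 (fully open) to 1 (shut), then the shift along the tool's x, y, z in units of 50 mm (1.0 is 50 mm), then the turn, a rotation vector about the tool's x, y, z in units of 0.08 rad (1.0 is 0.08 rad). A call has exactly 5 rows; each row shifts and turns the commanded pose from where the row before left it, along the tool's axes as they then stand; what a row does not reach is not made up. A row lasts 1/8 s, in which the tool goes at most 62.5 mm and 10.7 degrees, less where a joint would pass 70% of its speed; a pose out of reach is approached as far as the arm can. A call with a number of a shift or a turn outside -1 to 1 is refused whole. A call with a gripper value outside its range is refused whole. The fingers move at their own pace and stop on an object; "newtons" is the grip in N (left out, the last holds). Time passes only in rows, so rows that do not move let the fingers close, or fill a call up. It gives the time, the measured TCP pose, the force, the opening and the grip force at its end, in the units of the state.
- arm.state(): the state, without advancing time (a new reading comes with each control period).
- cams.get_image(name): name is "side" or "top" or "wrist"; returns (picture, depth): 400x640x3 uint8, red, green, blue; 400x640 float32, m along the optical axis (not along the pixel's ray), 0 where there is no reading.
- cams.camera_model(name): a dict with "camera_matrix" (3x3 intrinsics, pixels), "view" (4x4, takes a point from world to camera coordinates); the wrist camera has in their place "T_tool_cam" (4x4, takes a point from camera to tool coordinates, whose origin is the TCP and whose axes are the flange's). Camera axes: x right, y up, looking along -z (the intrinsics and any distortion apply to the point x, -y, -z); pixel columns grow to the right and rows downward; lengths in m; the calibration is good to about 2 mm. A picture is of the moment at which its call begins: read the wrist's pose just before it. camera_model takes no time and is no camera call.
- arm.job_done(): hands the job in; it is judged then, once.
Trained networks look in the newest picture that a camera, given by its name, has taken for a name from the list of things; names that differ only in an ending like _2 or _b are one class to them, and where a whole thing is asked for, a point or a joint stands for the part that bears it (a point fixed in the world has none). Each returns a list of dicts, best first, with "p" (0 to 1); they miss things now and then, are a little off and sometimes report something else, mostly with a low value. They report only what shows in the picture. A call takes as long as a camera call. They do not tell look-alikes from the thing itself.
- models.boxes_of(thing, camera): "location" ([x, y, z] in m, in the coordinates of the camera as it stood for that picture, good to about 4 mm: the middle of the surface that is visible of it).
- models.regions_of(thing, camera): "mask" (400x640 bool, what is visible of it).
- models.spot_point(thing, camera): "location" ([x, y, z] in m, in the coordinates of the camera as it stood for that picture, good to about 4 mm: a listed point, or the origin of a listed thing).
The state is a dict: "clock": time; "joints": joint angles; "joint_velocities": joint speeds; "joint_efforts": joint torques, N m; "eef_pos": TCP position; "orientation": TCP orientation; "ft_force": force on the tool from outside, world axes, zero at the start; "wrist_torque": the same for the moment, N m; "width": finger opening in m; "grasp_force": force on a finger pad.
Only numpy, scipy, OpenCV 4.12 (cv2) and the standard library are available. Lean on these libraries where they do the work, as an engineer would, in place of code of your own. Each camera call takes 0.05 s, during which the arm holds its last target. There are 200 camera calls.

## Working session

There is one attempt and no reset: what is moved stays moved. The work goes in short steps, Python scripts to look and compute and a tool call to move; the robot and the scene stay as the last step left them, time stands still between calls to the robot, and variables do not carry over. Pictures are saved under pics/ and viewed, at most 10 in all, crops included, and the job is handed in when it is done.

Besides the shell and the picture viewer there is one more tool, called after "Request:" as name(argument=value, ...) on one line, values as JSON. apply_moves: Moves the arm, as the interface text tells. Shifts and turns lie within -1 to 1; 1 stands for 50 mm of shift or 0.08 rad of turn. Its arguments: {"type":"object","properties":{"rows":{"type":"array","items":{"type":"array","items":{"type":"array","items":{"type":"number"}}}},"newtons":{"type":"number"}},"required":["rows"]}

```bash
mkdir -p pics; cat > h.py <<'E'
import numpy as np, cv2
from rig import arm, cams, models
from scipy.spatial.transform import Rotation as R
def T_tool():
    s=arm.state(); T=np.eye(4); T[:3,:3]=R.from_euler('xyz',s['orientation'],degrees=True).as_matrix(); T[:3,3]=s['eef_pos']; return T
def cam2world(name,T=None):
    m=cams.camera_model(name)
    return (T if T is not None else T_tool())@m['T_tool_cam'] if name=='wrist' else np.linalg.inv(m['view'])
def w(C,p): return (C@np.r_[p,1])[:3]
def px(name,C,p):
    K=np.array(cams.camera_model(name)['camera_matrix']); q=(np.linalg.inv(C)@np.r_[p,1])[:3]; q=q*[1,-1,-1]; u=K@q; return u[:2]/u[2]
def save(n,im): cv2.imwrite('pics/'+n,cv2.cvtColor(im,cv2.COLOR_RGB2BGR))
E
python3 - <<'E'
from h import *
print(arm.state())
for c in ['top','side']:
    C=cam2world(c); im,d=cams.get_image(c); save(c+'0.png',im); print(c,cams.camera_model(c).keys(),C[:3,3].round(3))
    for t in ['pedestal','tripped_switch_on_end','tripped_switch_off_end','tripped_well','tripped_breaker_top','healthy_circuit','wash_bottle','flask','beaker']:
        for r in models.spot_point(t,c)[:3]: 
            p=w(C,r['location']); print(t,round(r['p'],2),p.round(3),px(c,C,p).round())
E
```

```text
{'clock': 0.0, 'joints': array([-8.71064937e+01,  1.04017453e+01,  9.21313230e+01,  9.46674574e-04,
        7.75653759e+01, -1.18188208e+01]), 'joint_velocities': array([ 0.02284977, -0.00153205,  0.14415142,  0.12985673,  0.04510607,
       -0.079447  ]), 'joint_efforts': array([ 6.83321014e-04, -4.44871867e+01, -3.51334798e+01, -2.46712589e-04,
        9.11961106e-03,  1.80087045e-05]), 'eef_pos': array([ 0.14603843, -0.55561531,  0.24438838]), 'orientation': array([-1.79903832e+02, -2.10676299e-02,  1.47121048e+01]), 'ft_force': array([ 0.3750115 , -0.30297183,  0.47075268]), 'wrist_torque': array([-0.04113614,  0.01491168,  0.01255822]), 'grasp_force': 0.0, 'width': 0.08515632920319606}
top dict_keys(['camera_matrix', 'view']) [0.391 0.068 1.129]
pedestal 0.65 [0.564 0.095 0.   ] [290. 231.]
tripped_switch_on_end 0.75 [0.477 0.05  0.11 ] [315. 263.]
tripped_switch_off_end 0.85 [0.518 0.04  0.116] [318. 242.]
tripped_switch_off_end 0.64 [0.619 0.03  0.131] [317. 189.]
tripped_well 0.82 [0.62  0.028 0.13 ] [317. 189.]
tripped_breaker_top 0.48 [0.615 0.028 0.113] [318. 193.]
healthy
[... 551 characters left out ...]
] [359. 199.]
tripped_switch_off_end 0.71 [0.518 0.039 0.115] [360. 198.]
tripped_well 0.8 [0.615 0.025 0.13 ] [329. 166.]
tripped_well 0.36 [ 0.666  0.318 -0.002] [217. 272.]
tripped_breaker_top 0.55 [ 0.668  0.317 -0.004] [217. 272.]
tripped_breaker_top 0.46 [0.618 0.027 0.11 ] [328. 172.]
tripped_breaker_top 0.31 [ 0.563  0.094 -0.002] [325. 234.]
healthy_circuit 0.95 [0.575 0.146 0.101] [304. 218.]
wash_bottle 0.88 [ 0.665  0.317 -0.003] [217. 272.]
wash_bottle 0.66 [ 0.787  0.284 -0.003] [196. 230.]
wash_bottle 0.44 [ 0.5   -0.126 -0.005] [403. 193.]
flask 0.93 [ 0.392 -0.159 -0.001] [449. 208.]
flask 0.66 [ 0.497 -0.127 -0.003] [405. 193.]
beaker 0.68 [ 0.781  0.137 -0.001] [248. 194.]
```

```bash
python3 - <<'E'
import cv2,numpy as np
t=cv2.imread('pics/top0.png'); s=cv2.imread('pics/side0.png')
a=cv2.resize(t[130:300,150:450],(800,453),interpolation=cv2.INTER_CUBIC)
cv2.imwrite('pics/topc.png',a)
a=cv2.resize(s[130:290,230:470],(800,533),interpolation=cv2.INTER_CUBIC)
cv2.imwrite('pics/sidec.png',a)
E
```

```text
(no output)
```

View pics/topc.png

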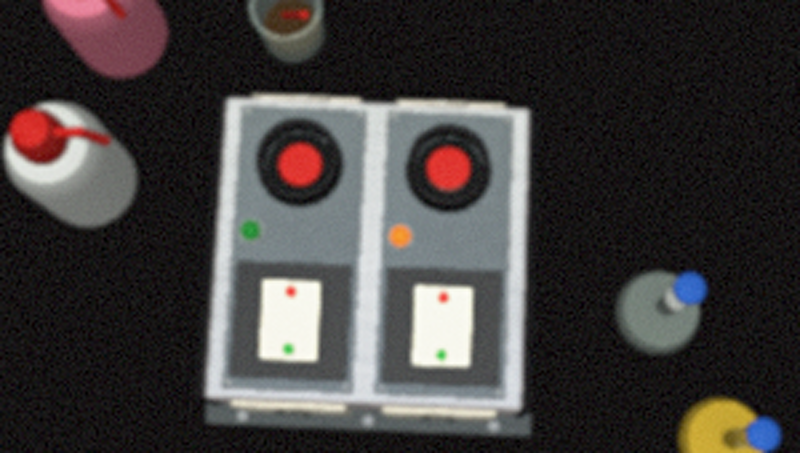

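View pics/sidec.png

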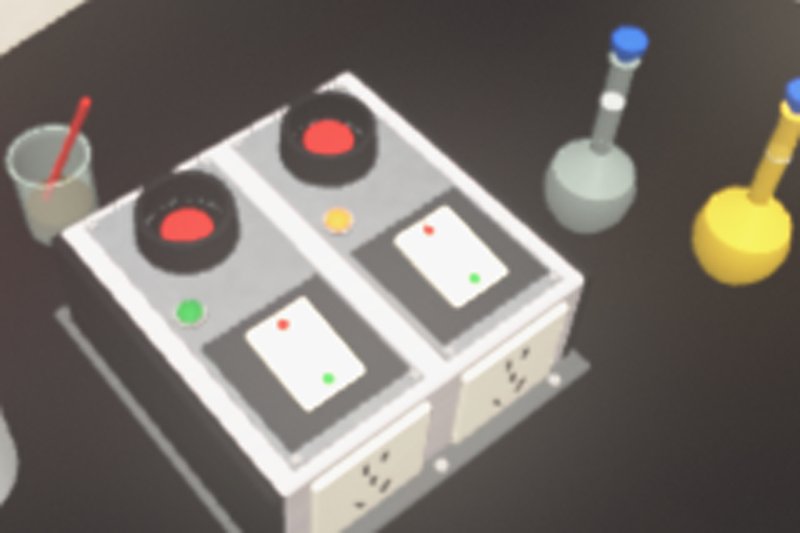

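The amber lamp, at top-view pixel (300,218), is on the right-hand circuit (y ≈ 0.03), so that is the tripped one. The left circuit's lamp at (244,216) is green, and its button sits deeper in its shroud. In the top view the tripped dots are at (316,241) red and (315,263) green, with the shroud at (318,193). These match the network points and the 139 mm spacing, and give a pedestal yaw of about -10°. The real flask is the clear one; the yellow and pink ones are decoys.

Request:
apply_moves(rows=[[[1,0.7,-0.71,-0.1,0,0,1],[1,0.64,-0.77,-0.1,0,0,1],[1,0.57,-0.82,-0.1,0,0,1],[1,0.51,-0.86,-0.1,0,0,1],[1,0.44,-0.9,-0.1,0,0,1]]], newtons=20)

```text
clock: 1.62
eef_pos: [0.2702, -0.3375, 0.2706]
orientation: [180.0, -0.0, -8.4]
ft_force: [0.7, 0.5, -0.2]
width: -0.0006
grasp_force: 0.0
```

Request:
apply_moves(rows=[[[1,0.41,-0.91,0,0,0,0.3],[1,0.41,-0.91,0,0,0,0],[1,0.41,-0.91,0,0,0,0],[1,0.41,-0.91,0,0,0,0],[1,0.41,-0.91,0,0,0,0]]])

```text
clock: 2.25
eef_pos: [0.4083, -0.1296, 0.2707]
orientation: [180.0, -0.1, -9.6]
ft_force: [-0.5, -1.7, -0.1]
width: 0.0002
grasp_force: 0.0
```

Request:
apply_moves(rows=[[[1,0.4,-0.9,0,0,0,0],[1,0.4,-0.9,0,0,0,0],[1,0.3,-0.8,0,0,0,0],[1,0.2,-0.5,0,0,0,0],[1,0,0,0,0,0,0]]])

```text
clock: 2.88
eef_pos: [0.4978, 0.0125, 0.2702]
orientation: [-180.0, 0.0, -9.4]
ft_force: [0.1, -0.4, 0.3]
width: -0.0001
grasp_force: 0.0
```

```bash
python3 - <<'E'
from h import *
print(arm.state()['joints'].round(1))
T=T_tool(); C=cam2world('wrist',T); print(T[:3,3].round(4), arm.state()['orientation'], cams.camera_model('wrist')['T_tool_cam'])
im,d=cams.get_image('wrist'); save('w1.png',im); np.save('w1d.npy',d); np.save('w1C.npy',C)
for t in ['tripped_switch_on_end','tripped_switch_off_end','tripped_well','tripped_breaker_top','tripped_circuit','healthy_circuit']:
    for r in models.spot_point(t,'wrist')[:3]: 
        p=w(C,r['location']); print(t,round(r['p'],2),p.round(4),px('wrist',C,p).round())
E
```

```text
[-12.3  -0.9 101.2   0.   79.7  87.2]
[0.4978 0.0125 0.2702] [-1.79991960e+02  8.36943404e-03 -9.40588123e+00] [[-1.03229533e-04  9.62441055e-01  2.71490711e-01  7.00048898e-02]
 [ 9.99999858e-01 -4.25308623e-05  5.31005151e-04  1.30713385e-03]
 [ 5.22607892e-04  2.71490727e-01 -9.62440914e-01 -1.29320977e-01]
 [ 0.00000000e+00  0.00000000e+00  0.00000000e+00  1.00000000e+00]]
tripped_switch_on_end 0.56 [0.4788 0.0468 0.1127] [287. 213.]
tripped_switch_off_end 0.61 [0.52   0.0408 0.1177] [284. 171.]
tripped_well 0.75 [0.6196 0.0283 0.1313] [273.  47.]
tripped_breaker_top 0.69 [0.6219 0.0246 0.1113] [280.  48.]
tripped_circuit 0.84 [0.5577 0.0393 0.1024] [279. 128.]
healthy_circuit 0.73 [0.5753 0.1432 0.0978] [167. 127.]
```

View pics/w1.png

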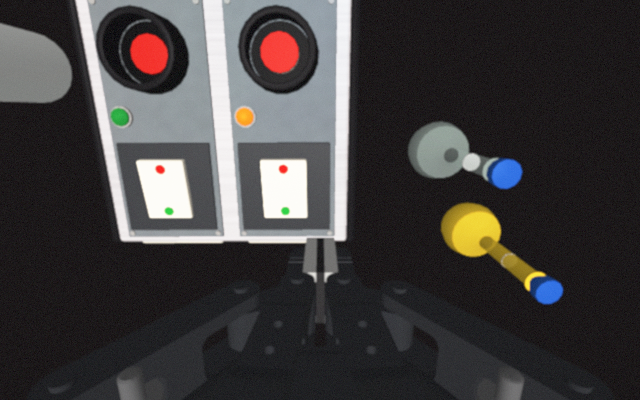

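The wrist view shows the tripped circuit ahead of the shut fingertips: red dot (283,170), green dot (285,211), amber lamp (245,117), red button (280,52). I'll refine these by colour with ray–plane intersection at the known heights.

```bash
cat >> h.py <<'E'
def blob(im,col,x0,x1,y0,y1):
    h=cv2.cvtColor(im,cv2.COLOR_RGB2HSV)[y0:y1,x0:x1].astype(int); H,S,V=h[...,0],h[...,1],h[...,2]
    m=((H<8)|(H>172)) if col=='r' else (H>45)&(H<80)
    m=m&(S>110)&(V>90); n,l,st,c=cv2.connectedComponentsWithStats(m.astype(np.uint8)); i=1+st[1:,4].argmax(); return c[i]+[x0,y0],st[i,4]
def ray(name,C,uv,z):
    K=np.array(cams.camera_model(name)['camera_matrix']); q=np.linalg.solve(K,np.r_[uv,1])*[1,-1,-1]; q=C[:3,:3]@q; o=C[:3,3]; return o+q*(z-o[2])/q[2]
E
python3 - <<'E'
from h import *
im=cv2.cvtColor(cv2.imread('pics/w1.png'),cv2.COLOR_BGR2RGB); C=np.load('w1C.npy')
top=cv2.cvtColor(cv2.imread('pics/top0.png'),cv2.COLOR_BGR2RGB);side=cv2.cvtColor(cv2.imread('pics/side0.png'),cv2.COLOR_BGR2RGB)
for n,I,CC,bx in [('wrist',im,C,[(270,300,160,185,'r',.116),(270,300,200,225,'g',.110),(250,310,20,85,'r',.115)]),
  ('top',top,cam2world('top'),[(305,330,233,250,'r',.116),(305,330,256,272,'g',.110),(300,335,175,210,'r',.115)]),
  ('side',side,cam2world('side'),[(350,370,190,205,'r',.116),(365,380,207,222,'g',.110),(310,345,155,185,'r',.115)])]:
    P=[]
    for a,b,c,d,k,z in bx:
        uv,s=blob(I,k,a,b,c,d); P.append(ray(n,CC,uv,z))
    v=P[2]-P[1]; print(n,np.round(P,4).tolist(),'yaw',np.degrees(np.arctan2(v[1],v[0])).round(2),'len',np.hypot(*v[:2]).round(4),np.linalg.norm((P[1]-P[0])[:2]).round(4))
E
```

```text
wrist [[0.5218, 0.0417, 0.116], [0.4803, 0.0485, 0.11], [0.6187, 0.0257, 0.115]] yaw -9.33 len 0.1403 0.0421
top [[0.5189, 0.0433, 0.116], [0.4781, 0.0502, 0.11], [0.6151, 0.0278, 0.115]] yaw -9.31 len 0.1388 0.0413
side [[0.5198, 0.0438, 0.116], [0.4794, 0.0502, 0.11], [0.6157, 0.0277, 0.115]] yaw -9.37 len 0.1382 0.0409
```

Request:
apply_moves(rows=[[[1,0.34,-0.67,0,0,0,0],[1,0,0,0.9,0,0,0],[1,0,0,0.9,0,0,0],[1,0,0,0.6,0,0,0],[1,0,0,0.2,0,0,0]]])

```text
clock: 3.85
eef_pos: [0.5184, 0.0409, 0.1384]
orientation: [180.0, 0.2, -9.6]
ft_force: [0.7, 0.1, 0.6]
width: 0.0002
grasp_force: 0.0
```

```bash
python3 - <<'E'
from h import *
s=arm.state(); print(s['eef_pos'].round(4),s['orientation'].round(2),s['ft_force'].round(1))
T=T_tool(); C=cam2world('wrist',T)
im,d=cams.get_image('wrist'); 
sm,_=cams.get_image('side'); Cs=cam2world('side'); print(px('side',Cs,T[:3,3]+[0,0,-.014]), px('wrist',C,T[:3,3]+[0,0,-.014]))
save('w2.png',np.vstack([im[:,120:520],cv2.resize(sm[130:290,280:440],(400,400))]).transpose(0,1,2)[:,:] if 0 else np.hstack([im[:,120:520],cv2.resize(sm[130:290,280:440],(400,400),interpolation=cv2.INTER_CUBIC)]))
E
```

```text
[0.5184 0.0409 0.1384] [179.99   0.21  -9.63] [0.7 0.1 0.6]
[359.7694975  195.47257559] [317.50940151 256.03493149]
```

View pics/w2.png

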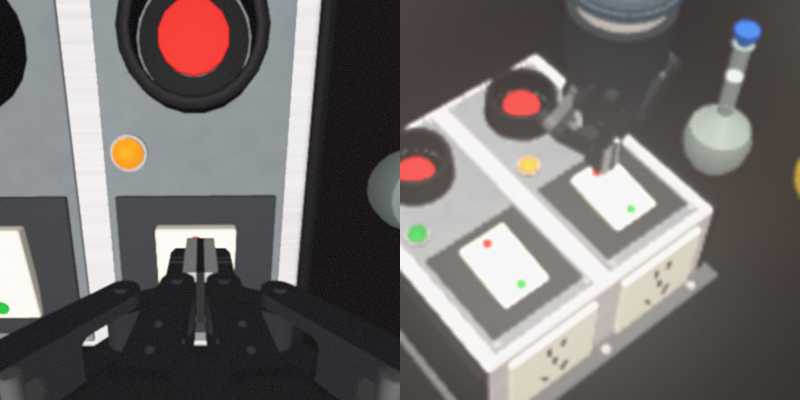

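Fingertips hang directly over the red-dot end of the tripped rocker, at about (197,240) in the left half and (608,165) in the right half. Pressing gently now.

Request:
apply_moves(rows=[[[1,0,0,0.07,0,0,0],[1,0,0,0.05,0,0,0],[1,0,0,0.05,0,0,0],[1,0,0,0.04,0,0,0],[1,0,0,0,0,0,0]]])

```text
clock: 4.58
eef_pos: [0.52, 0.0412, 0.13]
orientation: [-180.0, -0.0, -9.6]
ft_force: [1.1, -0.3, 0.4]
width: -0.0
grasp_force: 0.2
```

Request:
apply_moves(rows=[[[1,0,0,0.02,0,0,0],[1,0,0,0.02,0,0,0],[1,0,0,0.02,0,0,0],[1,0,0,0,0,0,0],[1,0,0,0,0,0,0]]])

```text
clock: 5.2
eef_pos: [0.5202, 0.0412, 0.1271]
orientation: [-180.0, -0.1, -9.6]
ft_force: [2.8, -0.5, 3.6]
width: 0.0001
grasp_force: 1.7
```

Request:
apply_moves(rows=[[[1,0,0,0.02,0,0,0],[1,0,0,0.02,0,0,0],[1,0,0,0,0,0,0],[1,0,0,0,0,0,0],[1,0,0,0,0,0,0]]])

```text
clock: 5.82
eef_pos: [0.5207, 0.0411, 0.1255]
orientation: [-180.0, -0.1, -9.6]
ft_force: [5.0, -0.0, 5.3]
width: -0.0001
grasp_force: 2.8
```

Request:
apply_moves(rows=[[[1,0,0,0.02,0,0,0],[1,0,0,0,0,0,0],[1,0,0,0.02,0,0,0],[1,0,0,0,0,0,0],[1,0,0,0,0,0,0]]])

```text
clock: 6.45
eef_pos: [0.521, 0.041, 0.1248]
orientation: [180.0, -0.2, -9.6]
ft_force: [0.5, -0.4, 14.7]
width: 0.0001
grasp_force: 7.5
```

Request:
apply_moves(rows=[[[1,0,0,-0.5,0,0,0],[1,0,0,-0.7,0,0,0],[1,0.96,-0.02,0,0,0,0],[1,0.97,-0.02,0,0,0,0],[1,0,0,0,0,0,0]]])

```text
clock: 7.08
eef_pos: [0.6161, 0.0266, 0.1808]
orientation: [180.0, 0.2, -9.6]
ft_force: [-1.0, -0.1, 0.4]
width: -0.0002
grasp_force: 0.0
```

```bash
cat > rock.py <<'E'
from h import *
s=arm.state(); print(s['clock'],s['eef_pos'].round(4),s['orientation'].round(2),s['ft_force'].round(1))
ex=np.array([np.cos(np.radians(-9.35)),np.sin(np.radians(-9.35))]); ey=np.array([-ex[1],ex[0]])
for c in ['side','top']:
    C=cam2world(c); im,d=cams.get_image(c); save(c+'_%.0f.png'%(s['clock']*100),im)
    K=np.array(cams.camera_model(c)['camera_matrix']); v,u=np.mgrid[:400,:640]
    q=np.stack([(u-K[0,2])/K[0,0]*d,-(v-K[1,2])/K[1,1]*d,-d],-1)@C[:3,:3].T+C[:3,3]
    for n,h in [('tripped',np.array([.4998,.0465])),('healthy',np.array([.4998,.0465])+.112*ey)]:
        r=q[...,:2]-h; a=r@ex; b=r@ey
        m=(abs(a)<.024)&(abs(b)<.016)&(q[...,2]<.13)&(q[...,2]>.1)&(im.min(-1)>90)
        print(c,n,m.sum(),np.polyfit(a[m],q[...,2][m],1).round(4))
E
python3 rock.py
```

```text
7.075 [0.6161 0.0266 0.1808] [179.99   0.18  -9.61] [-1.  -0.1  0.4]
side tripped 280 [-0.1394  0.1116]
side healthy 390 [0.1318 0.1118]Traceback (most recent call last):
  File "rock.py", line 11, in <module>
    print(c,n,m.sum(),np.polyfit(a[m],q[...,2][m],1).round(4))
                      ~~~~~~~~~~^^^^^^^^^^^^^^^^^^^^
    raise TypeError("expected non-empty vector for x")
TypeError: expected non-empty vector for x
```

Side depth gives a tripped rocker slope of -0.139 (fully off) and a healthy rocker slope of +0.13 (still on). Next I'll go down into the shroud.

Request:
apply_moves(rows=[[[1,0,0,0.4,0,0,0],[1,0,0,0.3,0,0,0],[1,0,0,0.15,0,0,0],[1,0,0,0.07,0,0,0],[1,0,0,0,0,0,0]]])

```text
clock: 7.8
eef_pos: [0.6153, 0.0272, 0.1368]
orientation: [-180.0, -0.0, -9.6]
ft_force: [0.7, -0.1, 0.2]
width: -0.0
grasp_force: 0.0
```

Request:
apply_moves(rows=[[[1,0,0,0.08,0,0,0],[1,0,0,0.06,0,0,0],[1,0,0,0.05,0,0,0],[1,0,0,0.05,0,0,0],[1,0,0,0,0,0,0]]])

```text
clock: 8.43
eef_pos: [0.6153, 0.0271, 0.1252]
orientation: [180.0, -0.0, -9.6]
ft_force: [-2.2, 0.2, 3.7]
width: 0.0001
grasp_force: 1.8
```

Request:
apply_moves(rows=[[[1,0,0,0.03,0,0,0],[1,0,0,0.03,0,0,0],[1,0,0,0.02,0,0,0],[1,0,0,0,0,0,0],[1,0,0,0,0,0,0]]])

```text
clock: 9.05
eef_pos: [0.6154, 0.0271, 0.1213]
orientation: [180.0, -0.0, -9.6]
ft_force: [-2.7, 0.3, 5.0]
width: 0.0002
grasp_force: 2.6
```

Request:
apply_moves(rows=[[[1,0,0,0.02,0,0,0],[1,0,0,0,0,0,0],[1,0,0,0.02,0,0,0],[1,0,0,0,0,0,0],[1,0,0,0,0,0,0]]])

```text
clock: 9.68
eef_pos: [0.6154, 0.0272, 0.1209]
orientation: [180.0, -0.0, -9.6]
ft_force: [-8.1, 0.3, 16.2]
width: 0.0001
grasp_force: 8.0
```

Request:
apply_moves(rows=[[[1,0,0,-0.5,0,0,0],[1,0,0,-0.7,0,0,0],[1,-0.92,0,0,0,0,0],[1,-0.92,0,0,0,0,0],[1,-0.92,0,0,0,0,0]]])

```text
clock: 10.3
eef_pos: [0.4778, 0.0503, 0.1785]
orientation: [-180.0, -0.0, -9.6]
ft_force: [0.0, 0.4, -0.2]
width: 0.0001
grasp_force: 0.0
```

```bash
python3 - <<'E'
from h import *
s=arm.state(); print(s['clock'],s['eef_pos'].round(4),s['ft_force'].round(1))
T=T_tool(); C=cam2world('wrist',T); K=np.array(cams.camera_model('wrist')['camera_matrix'])
im,d=cams.get_image('wrist'); v,u=np.mgrid[:400,:640]
q=np.stack([(u-K[0,2])/K[0,0]*d,-(v-K[1,2])/K[1,1]*d,-d],-1)@C[:3,:3].T+C[:3,3]
ey=np.array([.1625,.9867])
for n,c in [('tripped',np.array([.616,.027])),('healthy',np.array([.616,.027])+.112*ey)]:
    m=(np.hypot(*(q[...,:2]-c).transpose(2,0,1))<.011)&(d>0); print(n,m.sum(),np.median(q[...,2][m]) if m.any() else None)
save('w3.png',im)
E
```

```text
10.3 [0.4778 0.0503 0.1785] [ 0.   0.4 -0.2]
tripped 13 0.10785457111499563
healthy 27 0.10817577628170943
```

View pics/w3.png

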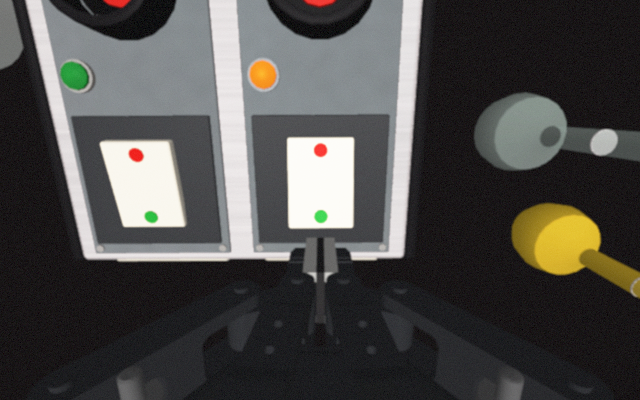

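The tripped button (about (320,2), cut off at the top edge) is now as deep as the healthy one: depth z is 0.108 for both. The fingertips are in line with the green dot at (320,216). Now I'll press the on end.

Request:
apply_moves(rows=[[[1,0.01,0,0.4,0,0,0],[1,0,0,0.3,0,0,0],[1,0,0,0.12,0,0,0],[1,0,0,0.08,0,0,0],[1,0,0,0.05,0,0,0]]])

```text
clock: 10.98
eef_pos: [0.48, 0.05, 0.1312]
orientation: [-180.0, -0.0, -9.6]
ft_force: [0.7, 0.0, -0.3]
width: 0.0
grasp_force: 0.0
```

Request:
apply_moves(rows=[[[1,0,0,0.03,0,0,0],[1,0,0,0.03,0,0,0],[1,0,0,0.02,0,0,0],[1,0,0,0,0,0,0],[1,0,0,0,0,0,0]]])

```text
clock: 11.6
eef_pos: [0.48, 0.05, 0.1273]
orientation: [-180.0, -0.1, -9.6]
ft_force: [-0.7, 0.7, 0.1]
width: -0.0001
grasp_force: 0.0
```

Request:
apply_moves(rows=[[[1,0,0,0.02,0,0,0],[1,0,0,0,0,0,0],[1,0,0,0.02,0,0,0],[1,0,0,0,0,0,0],[1,0,0,0,0,0,0]]])

```text
clock: 12.22
eef_pos: [0.4795, 0.0501, 0.1254]
orientation: [180.0, 0.0, -9.6]
ft_force: [-3.2, -0.6, 5.2]
width: -0.0
grasp_force: 2.7
```

Request:
apply_moves(rows=[[[1,0,0,0.02,0,0,0],[1,0,0,0,0,0,0],[1,0,0,0.02,0,0,0],[1,0,0,0,0,0,0],[1,0,0,0,0,0,0]]])

```text
clock: 12.85
eef_pos: [0.4795, 0.0501, 0.1245]
orientation: [180.0, 0.0, -9.6]
ft_force: [-9.5, 1.0, 17.5]
width: 0.0002
grasp_force: 9.0
```

Request:
apply_moves(rows=[[[1,0,0,-0.5,0,0,0],[1,0,0,-0.9,0,0,0],[1,0,0,-0.9,0,0,0],[1,-0.8,0,-0.2,0,0,0],[1,-0.8,0,0,0,0,0]]])

```text
clock: 13.48
eef_pos: [0.4009, 0.0633, 0.2492]
orientation: [-180.0, -0.2, -9.6]
ft_force: [0.4, 0.4, -0.3]
width: -0.0001
grasp_force: 0.0
```

```bash
sed -i "s/\['side','top'\]/['side']/" rock.py; python3 rock.py; python3 - <<'E'
from h import *
C=cam2world('side')
for t in ['wash_bottle','flask','beaker']:
    for r in models.spot_point(t,'side')[:2]: print(t,round(r['p'],2),w(C,r['location']).round(3))
T=T_tool(); Cw=cam2world('wrist',T); im,d=cams.get_image('wrist'); save('w4.png',im); print(arm.state()['eef_pos'],arm.state()['ft_force'])
E
```

```text
13.475 [0.4009 0.0633 0.2492] [-1.7999e+02 -1.7000e-01 -9.6000e+00] [ 0.4  0.4 -0.3]
side tripped 323 [0.1419 0.1117]
side healthy 388 [0.1264 0.1118]
wash_bottle 0.83 [ 0.79   0.284 -0.002]
wash_bottle 0.65 [ 0.668  0.319 -0.005]
flask 0.71 [ 0.501 -0.128 -0.006]
flask 0.67 [ 0.391 -0.161  0.   ]
beaker 0.79 [ 0.777  0.138 -0.   ]
[0.40155282 0.06319333 0.24846174] [ 0.76608149 -1.55732491  0.03695708]
```

View pics/w4.png

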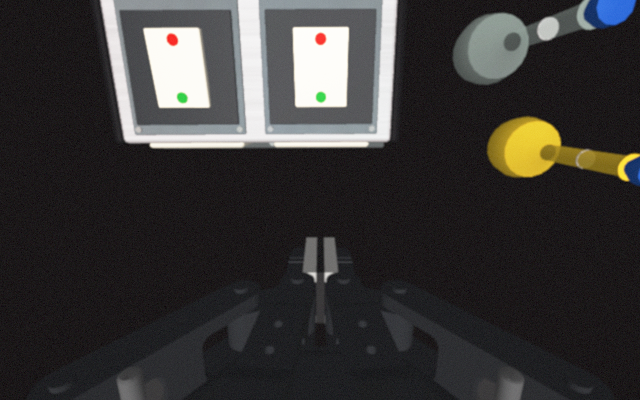

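The gripper is clear of everything. The tripped rocker is fully on (slope +0.142; dots at (320,39) and (320,97)), the healthy one is still on, and the glassware and wash bottle haven't moved. Handing in.

```bash
python3 -c "
from rig import arm; print(arm.job_done())"
```

```text
the job is handed in; nothing more can be done
None
```

The tripped circuit (right-hand, amber lamp) was switched off, its breaker button pushed fully home, and its rocker switched on again in that order; the healthy circuit, glassware and wash bottle were left as they were, the arm finished clear, and the job was handed in at about 14 s of the 48 s allowed, with no verdict shown.

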